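# Glue-up of a tea tray: close the frame, set the spacer, hold the tile flush

## Robot

A 7-joint arm with a two-finger parallel gripper is mounted at the origin on the work surface. World frame = base frame: x ahead of the robot, y to its left, z up, the work surface at z = 0. Lengths are in m, angles in degrees, forces in N, time in s.
With the tool pointing down it reaches from about 0.425 to 0.95 m from the base axis. Payload 4.7 kg.
Tool frame: the origin (TCP) lies between the finger pads; the fingertips stand robot.tip_reach ahead of it and the grasp point (between the pads) is the TCP (robot.tip_reach is the distance from the TCP to the fingertips, in m); z points along the fingers, y is the line along which they close (so a half turn about z gives the same grasp; the last joint's range is limited). The gripper opens to 85 mm and grips with 20 to 120 N. Pads are 22 mm wide; open, the fingers measure 114 mm over their backs; the gripper's body (76 mm by 85 mm) begins 54 mm behind the grasp point. The pads swing forward as they close: fully open they stand 13 mm farther back than shut.
Start: joints at [-76.37, 26.849, -2.785, 87.806, 1.381, 65.374, -4.715], TCP at [0.178, 0.651, 0.25] pointing down, gripper open.
Joint ranges: [-148.3, 148.3], [-19.14, 114.17], [-79.39, 73.82], [5.75, 140.21], [-59.74, 239.74], [12.07, 113.84], [-152.46, 152.46]. Speed limits (degrees/s): [147.25, 147.25, 180, 180, 180, 180, 180].

## Interface

Orientations are given as [roll, pitch, yaw] about the fixed x, y, z axes, in that order (R = Rz(yaw) Ry(pitch) Rx(roll)).
In Python, from workcell import robot gives the robot as it stands.
- The arm moves only by the tool jog_arm, never from a script. Its argument "rows" is text: rows parted by semicolons, each of 7 numbers parted by spaces: the shift along the world's x, y, z scaled (see below), then the turn, a rotation vector about the world's x, y, z scaled (see below), then the opening, from 0 (shut) to 1 (fully open). A call has 1 to 20 rows; each row is the pose to reach, as a shift and turn from the pose commanded when the call began; what a row does not reach only later rows make up. The controller multiplies each number of a shift by 1000 mm and each number of a turn by 60 degrees. A row lasts 1/8 s, in which the tool goes at most 62.5 mm and 10.7 degrees, less where a joint would pass 70% of its speed; a pose out of reach is approached as far as the arm can. A call with a number of a shift or a turn outside -1 to 1 is refused whole. A call with a gripper value outside its range is refused whole. The fingers move at their own pace and stop on an object; "squeeze" is the grip in N (left out, the last holds). Time passes only in rows, so rows that repeat a pose let the fingers close. It gives the time, the measured TCP pose, the force, the opening and the grip force at its end, in the units of the state.
- robot.sense(): the state, without advancing time (a new reading comes with each control period).
- robot.snapshot(name): name is "side" or "top"; returns a dict with "image" (480x640x3 uint8, blue, green, red), "camera_matrix" (3x3 intrinsics, pixels), "dist" ([k1, k2, p1, p2, k3] as OpenCV has them; the pictures are not rectified), "origin" and "rotation" of the camera in the world. Camera axes: x right, y down, z forward; pixel columns grow to the right and rows downward; lengths in m; the calibration is good to about 2 mm. A picture is of the moment at which its call begins. There is no depth.
- robot.hand_in(): hands the job in; it is judged then, once.
The state is a dict: "t": time; "joint_pos": joint angles; "dq": joint speeds; "effort": joint torques, N m; "position": TCP position; "ee_rot": TCP orientation; "force": force on the tool from outside, world axes, zero at the start; "ft_torque": the same for the moment, N m; "gripper_width": finger opening in m; "grasp_force": force on a finger pad.
Only numpy, scipy, OpenCV 4.12 (cv2) and the standard library are available. Lean on these libraries where they do the work, as an engineer would, in place of code of your own. Each camera call takes 0.05 s, during which the arm holds its last target. There are 200 camera calls.

## Task

Swing the hinged half of the wooden gluing frame fully shut around the tile so that it meets the fixed half edge to edge, then take the orange spacer from its stand and set it upright, all the way down, into the one gap beside the tile that is wide enough for it (next to the thin pale strip). Last, with the spacer left standing there and the frame still shut, press the springy tile down flush with the fingertips and finish while still holding it down; do not hit the tile hard, and leave the cup, the tape measure and the little vase where they are.

Things in the scene. Friction and masses are not known exactly. Their poses are not given: they have to be found in the camera images.
- board: Green-painted gluing board, fixed on the table, about 160 (x) x 214 (y) x 12 mm thick, yaw within 0.25 rad. Origin on the table, under the centre of the tile; x away from the robot, y left, z up. Its top (z = 12 mm) is the floor of the gaps. On it, parallel to its axes: the tile in the middle, a border strip at its left and at its right, and the wooden frame round them.
- frame_top (a point): Middle of the frame's opening at the height of the frame's top, board-frame (0, 0, 32) mm; board's axes. The frame is 120 (x) x 178 (y) mm outside, walls 14 mm thick, standing from z = 12 to 32 mm. Its fixed dark half is the far (+x) and right (-y) walls, its lighter hinged half (gate) the near (-x) and left (+y) walls.
- gate (a joint): Angle (rad) of the hinged L-shaped half of the frame about an upright pin at the frame's far left corner: 0 = shut on a stop, meeting the fixed half at the near right corner; larger = swung open towards the robot, clockwise from above (starts 0.25 to 0.5, range to 0.7). Stays where it is left; about 2 N at gate_push moves it. Walls 14 mm thick, 12 to 32 mm above the table.
- gate_hinge (a point): Point on the upright hinge pin, at board-frame (53, 82, 22) mm. Its axes turn with the hinged half: parallel to the board's when shut.
- gate_push (a point): Where to push: on the outer face (towards the robot) of the hinged half's near wall, 22 mm above the table. At (-113, -130, 0) mm in the frame of gate_hinge; its axes turn with the hinged half, +x pointing into the wall (push that way), y along the wall. When shut it lies at board-frame (-60, -48, 22) mm.
- tile_top (a point): Square blue and white ceramic tile, 80 x 80 x 14 mm, in the middle of the frame on a springy cork bed. This point is the centre of its top face, axes as the board's. It only moves straight up and down: free, its top stands 38 mm above the table (6 mm proud of frame and strips); flush, 32 mm.
- tile (a joint): How far the tile is pressed down (m): 0 free, 0.006 = flush with frame and strips, on a firm stop. The spring needs about 3 N to start and 12 N to reach flush, and lifts the tile again when let go. More than 60 N would crack the tile.
- strip_thin: Thin pale wooden strip, 84 (x) x 12 (y) x 20 mm high, fixed on the board, middle at board-frame y = +60 or -60 mm (the side varies), axes as the board's. Origin under its centre. Between it and the tile is the wide gap: 14 mm wide, 20 mm deep from the frame's top, middle at board-frame y = +47 or -47 mm, 92 mm long. (Outside it, to the frame, are only 9 mm.)
- strip_thick: Thick reddish strip, 84 x 28 x 20 mm high, fixed on the board on the tile's other side, middle at board-frame y = -60 or +60 mm. Origin under its centre. It leaves only a 6 mm gap to the tile, too narrow for the spacer.
- spacer: Orange spacer plate, 40 long (its x) x 10 thick (its y) x 66 mm high, about 40 g, upright; its lowest 4 mm are 8 mm thick. Origin at the centre of its underside. It starts in the stand's slot, underside 8 mm above the table. Grip it across its thickness, near the top: fingertips 33 mm or more above its underside clear stand, frame and tile.
- stand: Dark wooden stand for the spacer, fixed, 62 x 45 x 30 mm high, slot 44 x 13 mm along its x, slot floor 8 mm above the table. Origin under its centre.
- cup: White tea cup, 64 mm wide, 62 mm high, a bystander. Origin under its centre.
- tape: Yellow tape measure, 66 x 42 x 58 mm high, a bystander. Origin under its centre.
- vase: Small black vase, 72 mm wide, 70 mm high, a bystander. Origin under its centre.
Mind the look-alikes: they are no part of the job. What is meant by the spacer is not blue or green, and is the smaller of those in its own colour.

How it is judged:
By the outcome, as a careful person would: the job done as asked, in the order asked, and still so for the second after the job is handed in, while the arm keeps its last pose, push and grip.
It also fails if it takes over 58 s, if anything falls off the work surface, if the arm or the gripper's body presses on something with over 40 N, if the wrist force passes 120 N, or if a joint passes its speed limit or range.

## Working session

There is one attempt and no reset: what is moved stays moved. The work goes in short steps, Python scripts to look and compute and a tool call to move; the robot and the scene stay as the last step left them, time stands still between calls to the robot, and variables do not carry over. Pictures are saved under pics/ and viewed, at most 10 in all, crops included, and the job is handed in when it is done.

Besides the shell and the picture viewer there is one more tool, called after ">>>" as name(argument=value, ...) on one line, values as JSON. jog_arm: Moves the arm, as the interface text tells. Shifts and turns lie within -1 to 1; 1 stands for 1000 mm of shift or 60 degrees of turn. Its arguments: {"type":"object","properties":{"rows":{"type":"string"},"squeeze":{"type":"number"}},"required":["rows"]}

```bash
mkdir -p pics; ls
python3 - <<'E'
from workcell import robot
import cv2
print(robot.tip_reach, robot.sense())
for n in("side","top"):
    s=robot.snapshot(n); cv2.imwrite(f"pics/{n}0.png",s["image"]); print(n,s["camera_matrix"],s["dist"],s["origin"],s["rotation"])
E
```

```text
pics
0.019 {'t': 0.0, 'joint_pos': array([-76.37048468,  26.89915135,  -2.78365891,  87.87421083,
         1.37977088,  65.37470562,  -4.71839945]), 'dq': array([-0.02475529,  0.0257917 ,  0.03589138, -0.05644799,  0.07745019,
       -0.16162408, -0.04255996]), 'effort': array([ 3.20305453e-04, -5.10298133e+01, -4.64747963e-02, -2.37709558e+01,
        1.06740586e-02,  7.31723339e-03, -7.51237110e-06]), 'position': array([0.17779336, 0.65059441, 0.24923603]), 'ee_rot': array([-1.79885495e+02,  3.54971849e-03,  1.64712496e+02]), 'force': array([ 0.85043778, -0.53764877, -0.17235588]), 'ft_torque': array([ 0.04185637,  0.01373892, -0.01050378]), 'grasp_force': 0.0, 'gripper_width': 0.08540625029626187}
side [[470.87706422   0.         316.17017826]
 [  0.         470.87706422 241.31899182]
 [  0.           0.           1.        ]] [-0.00517422  0.          0.          0.          0.        ] [0.28786182 0.68149138 0.66331621] [-129.67863375    0.19671235 -157.22788674]
top [[530.55515201   0.         319.38394551]
 [  0.         530.55515201 238.61599842]
 [  0.           0.           1.        ]] [-0.05018913  0.          0.          0.          0.        ] [0.33585722 0.00517933 1.24066366] [-1.70190651e+02 -2.12069920e-02 -9.15006213e+01]
```

View pics/side0.png

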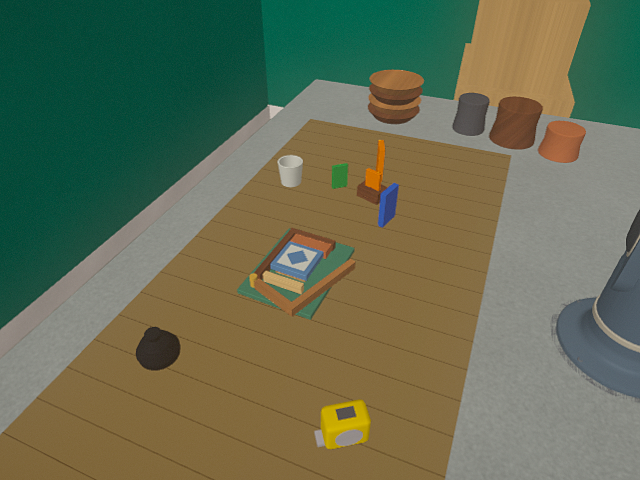

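View pics/top0.png

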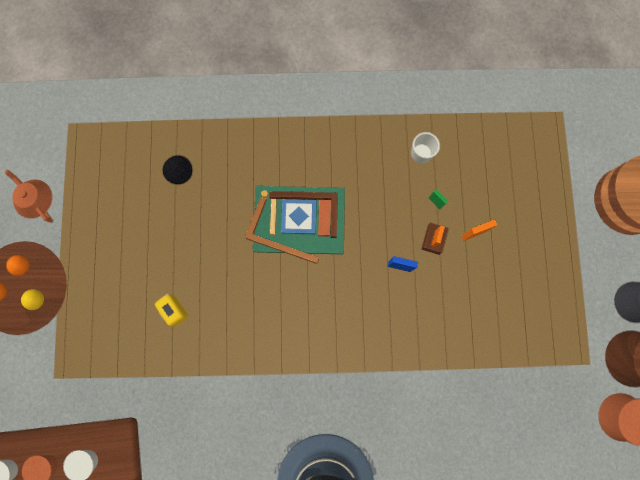

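Top view: the board is at (299,218), with the pale strip to its left (272,216). The gate is open, running (249,236) to (317,260). Candidates for the spacer:
- small orange plate in the stand, at top (437,235) and side (373,178)
- tall orange plate, at top (480,229) and side (380,160)
- blue plate, at top (403,264)
- green plate, at top (438,199)

I choose the small orange one in the stand and will check it in a close crop.

```bash
cat > h.py <<'E'
import numpy as np, cv2
from scipy.spatial.transform import Rotation as R
from workcell import robot
def cam(n):
    s=robot.snapshot(n); s["Rm"]=R.from_euler("xyz",s["rotation"],degrees=True).as_matrix() if np.size(s["rotation"])==3 else np.array(s["rotation"]); return s
def rays(s,p):
    u=cv2.undistortPoints(np.float64(p).reshape(-1,1,2),s["camera_matrix"],np.float64(s["dist"])).reshape(-1,2)
    return np.c_[u,np.ones(len(u))]@s["Rm"].T
def plane(s,p,z):
    d=rays(s,p); o=np.array(s["origin"]); return o+d*((z-o[2])/d[:,2])[:,None]
def tri(sa,pa,sb,pb):
    out=[]
    for a,b in zip(rays(sa,pa),rays(sb,pb)):
        oa,ob=np.array(sa["origin"]),np.array(sb["origin"])
        t=np.linalg.lstsq(np.c_[a,-b],ob-oa,rcond=None)[0]
        A,B=oa+t[0]*a,ob+t[1]*b; out.append(np.r_[(A+B)/2,np.linalg.norm(A-B)])
    return np.array(out)
def proj(s,P):
    Rm=s["Rm"].T; return cv2.projectPoints(np.float64(P).reshape(-1,1,3),cv2.Rodrigues(Rm)[0],-Rm@np.array(s["origin"]),s["camera_matrix"],np.float64(s["dist"]))[0].reshape(-1,2)
def mask(img,lo,hi,roi):
    h=cv2.inRange(cv2.cvtColor(img,cv2.COLOR_BGR2HSV),lo,hi); m=np.zeros_like(h); x0,y0,x1,y1=roi; m[y0:y1,x0:x1]=h[y0:y1,x0:x1]; return m
def big(m):
    c=cv2.findContours(m,cv2.RETR_EXTERNAL,cv2.CHAIN_APPROX_NONE)[0]; return max(c,key=cv2.contourArea)
def crop(img,roi,size):
    x0,y0,x1,y1=roi; return cv2.resize(img[y0:y1,x0:x1],size,interpolation=cv2.INTER_CUBIC)
E
python3 - <<'E'
from h import *
t,s=cam("top"),cam("side")
T,S=t["image"],s["image"]
a=np.vstack([np.hstack([crop(T,(245,180,351,260),(400,300)),crop(T,(385,180,505,270),(400,300))]),np.hstack([crop(S,(230,220,364,320),(400,300)),crop(S,(320,130,420,230),(400,300))])])
cv2.imwrite("pics/c1.png",a)
print(proj(t,[[.178,.651,.25],[0,0,0]]),proj(s,[[0,0,0]]))
# tile: blue + white
for n,c,roi in(("t",t,(278,195,322,238)),("s",s,(268,236,325,282))):
    m=mask(c["image"],(95,70,60),(125,255,255),roi); k=big(m); print(n,cv2.minAreaRect(k),cv2.approxPolyDP(cv2.convexHull(k),3,True).reshape(-1,2).tolist())
for n,c,roi in(("t",t,(425,222,452,255)),("s",s,(360,163,384,195))):
    m=mask(c["image"],(5,170,150),(20,255,255),roi); k=big(m); print(n,cv2.minAreaRect(k),cv2.approxPolyDP(cv2.convexHull(k),1.5,True).reshape(-1,2).tolist())
E
```

```text
[[-29.85664262 424.11054583]
 [325.46953235 482.72613725]] [[620.54948708 343.86113456]]
t ((298.0, 216.0), (34.0, 34.0), 90.0) [[282, 199], [315, 200], [314, 233], [281, 232]]
s ((295.9000244140625, 259.79998779296875), (46.48548126220703, 32.57145690917969), 18.434947967529297) [[288, 242], [322, 252], [306, 280], [271, 268], [271, 262]]
t ((437.7924499511719, 235.22640991210938), (8.51635456085205, 20.604084014892578), 15.945395469665527) [[443, 226], [440, 242], [431, 244], [435, 230]]
s ((373.66339111328125, 175.86634826660156), (17.214143753051758, 27.463027954101562), 5.710593223571777) [[383, 163], [382, 179], [378, 190], [365, 185], [366, 169], [376, 163]]
```

View pics/c1.png

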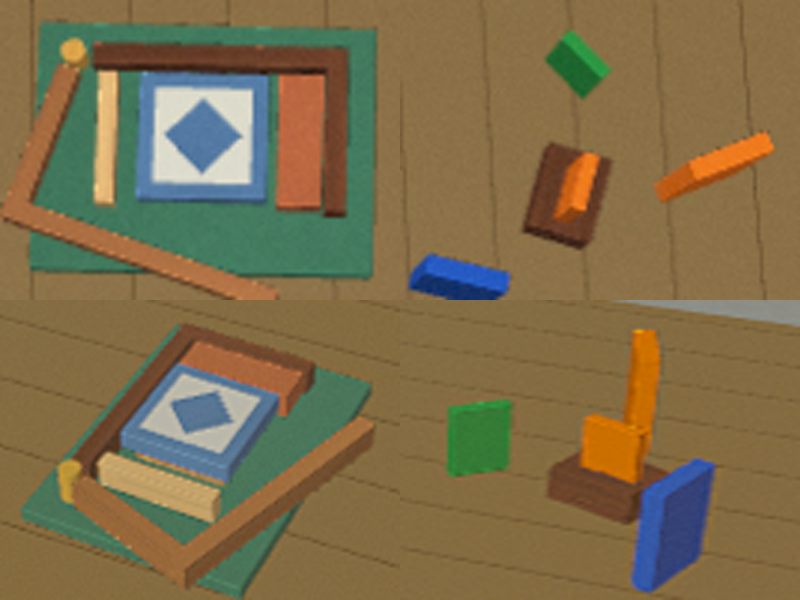

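The crop confirms the choice: the small orange plate stands in the dark stand, with its top-view crop at (577,187). The taller orange plate stands free beside it. Next I measure finely.

Run:
```python
from h import *
t,s=cam("top"),cam("side")
T,S=t["image"],s["image"]
cv2.imwrite("pics/c2.png",np.hstack([crop(T,(420,218,455,258),(400,457)),crop(S,(355,158,390,198),(400,457))]))
# diamond & white square
def cen(c,lo,hi,roi,k=0):
    m=mask(c["image"],lo,hi,roi); mo=cv2.moments(big(m)); return [mo["m10"]/mo["m00"],mo["m01"]/mo["m00"]],m
wt,mt=cen(t,(0,0,150),(180,70,255),(278,195,322,238)); ws,ms=cen(s,(0,0,150),(180,70,255),(268,236,325,282))
print("white",wt,ws,"tri",tri(t,[wt],s,[ws]))
for n,c,m in(("t",t,mt),("s",s,ms)):
    q=cv2.approxPolyDP(cv2.convexHull(big(m)),3,True).reshape(-1,2); w=plane(c,q,.038)
    k=plane(c,big(m).reshape(-1,2),.038)[:,:2].astype(np.float32)*1000; print(n,q.tolist(),"rect",cv2.minAreaRect(k))
# board green
for n,c,roi in(("t",t,(245,175,355,262)),("s",s,(230,220,364,320))):
    m=mask(c["image"],(60,60,40),(90,255,255),roi); k=plane(c,cv2.convexHull(big(m)).reshape(-1,2),.012)[:,:2].astype(np.float32)*1000
    print("board",n,cv2.minAreaRect(k))
# stand brown
for n,c,roi in(("t",t,(415,215,455,262)),):
    m=mask(c["image"],(0,60,20),(14,255,115),roi); print(cv2.minAreaRect(cv2.convexHull(big(m))));k=plane(c,cv2.convexHull(big(m)).reshape(-1,2),.03)[:,:2].astype(np.float32)*1000
    print("stand",n,cv2.minAreaRect(k))
# thin strip, fixed right wall
for nm,lo,hi,z in(("thin",(14,60,170),(26,160,255),.032),("gate",(8,110,100),(16,200,200),.032),):
    m=mask(T,lo,hi,(240,190,325,265)); k=plane(t,cv2.convexHull(big(m)).reshape(-1,2),z)[:,:2].astype(np.float32)*1000
    print(nm,cv2.contourArea(big(m)),cv2.minAreaRect(k))
hs=cv2.cvtColor(T,cv2.COLOR_BGR2HSV); print("strip,gate px",hs[216,272],hs[250,290],hs[215,258], hs[245,438])
```

```text
white [298.15822784810126, 215.72811181434597] [296.7056204785754, 257.18892598775733] tri [[5.98913402e-01 4.70676666e-02 3.70404517e-02 2.40545040e-04]]
t [[311, 204], [311, 228], [285, 228], [286, 203]] rect ((599.5018920898438, 47.37517547607422), (60.35367202758789, 59.28446960449219), 88.4989013671875)
s [[291, 244], [316, 252], [304, 270], [277, 262]] rect ((598.5321655273438, 47.09935760498047), (62.598201751708984, 62.16287612915039), 87.0894775390625)
board t ((595.8444213867188, 47.11369323730469), (212.68260192871094, 159.76939392089844), 87.10169219970703)
board s ((542.0901489257812, 25.63931655883789), (162.2914581298828, 46.028297424316406), 80.3533706665039)
((434.6981506347656, 238.55661010742188), (20.878803253173828, 28.43363380432129), 15.945395469665527)
stand t ((538.42431640625, -268.323486328125), (48.0800895690918, 66.97061157226562), 71.00437927246094)
thin 133.0 ((601.2774658203125, 106.65591430664062), (11.244142532348633, 81.2609634399414), 86.9935531616211)
gate 627.0 ((568.1500244140625, 71.8007583618164), (179.63638305664062, 106.48973846435547), 68.90591430664062)
strip,gate px [ 18 117 233] [ 13 158 176] [ 13 158 160] [ 11 160 110]
```

View pics/c2.png

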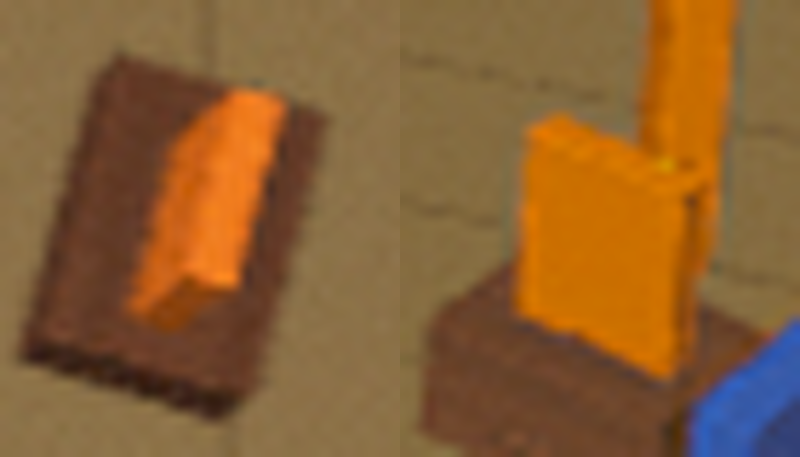

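The zoom shows the spacer's top face centred at top ≈ (440.4,234.0) and side ≈ (373.5,170.9). Its long side runs parallel to the stand. I triangulate it, check clearance to the tall plate and get the gate pose.

Run:
```python
from h import *
t,s=cam("top"),cam("side")
np.set_printoptions(precision=4,suppress=True)
print("spacer top",tri(t,[[440.4,234.0]],s,[[373.5,170.9]]))
up=lambda x,y:[420+x/11.43-.46,218+y/11.43-.46]
q=plane(t,[up(235,92),up(287,97),up(240,290),up(190,275)],.074); print(q[:,:2],q.mean(0))
for d in(q[0]-q[3],q[1]-q[2]): print("yaw",np.degrees(np.arctan2(d[1],d[0])))
# stand top-face edges: crop corners
c=plane(t,[up(118,55),up(328,115),up(250,385),up(30,345)],.03); print("stand",c[:,:2],c.mean(0))
print("tall base",plane(t,[[462,236],[465.4,240.6]],0)[:,:2],"tall top tri",tri(t,[[495,224]],s,[[380,142]]))
k=big(mask(s["image"],(5,170,150),(20,255,255),(370,135,390,175))); print(k.reshape(-1,2).min(0))
print("blue base",plane(t,[[389,266],[416,271]],0)[:,:2])
ps=np.radians(-2.9); O=np.array([.599,.0472])
def rot(a): return np.array([[np.cos(a),-np.sin(a)],[np.sin(a),np.cos(a)]])
H=O+rot(ps)@[.053,.082]; print("hinge",H,"px",proj(t,[[*H,.032]]))
# gate angle: near-wall outer edge from crop1 scale 3.774 top-left (245,180)
g=plane(t,[[245+x/3.774-.37,180+y/3.75-.37] for x,y in((5,212),(275,298),(20,200),(75,65))],.032); d=g[1]-g[0]
print("gate",g[:,:2],"near wall dir",np.degrees(np.arctan2(d[1],d[0]))+90)
for th in(.32,.24,.16,.08,0):
    a=ps-th
    print(th,"push",H+rot(a)@[-.113,-.130],"tcp(11 off)",H+rot(a)@[-.124,-.130],"tcp standoff",H+rot(a)@[-.145,-.130])
print("gap",O+rot(ps)@[0,.047], "pin pt", robot.sense()["t"])
```

```text
spacer top [[ 0.5413 -0.2726  0.0714  0.0001]]
[[ 0.5601 -0.2725]
 [ 0.5588 -0.2827]
 [ 0.5207 -0.2709]
 [ 0.5239 -0.2613]] [ 0.5409 -0.2718  0.074 ]
yaw -17.22706328139711
yaw -17.186163795443537
stand [[ 0.5769 -0.2595]
 [ 0.5633 -0.3017]
 [ 0.5081 -0.2821]
 [ 0.5175 -0.2379]] [ 0.5415 -0.2703  0.03  ]
tall base [[ 0.5477 -0.341 ]
 [ 0.5364 -0.3483]] tall top tri [[ 0.5606 -0.3932  0.085   0.0042]]
[370 140]
blue base [[ 0.4806 -0.163 ]
 [ 0.467  -0.2261]]
hinge [0.6561 0.1264] px [[264.0217 193.3161]]
gate [[0.555  0.1691]
 [0.4971 0.0048]
 [0.5622 0.1599]
 [0.6472 0.1254]] near wall dir -19.38965462032384
0.32 push [0.5037 0.0462] tcp(11 off) [0.4934 0.0502] tcp standoff [0.4738 0.0578]
0.24 push [0.5106 0.0342] tcp(11 off) [0.5    0.0374] tcp standoff [0.4799 0.0434]
0.16 push [0.5184 0.0229] tcp(11 off) [0.5076 0.0252] tcp standoff [0.4871 0.0296]
0.08 push [0.5271 0.0122] tcp(11 off) [0.5162 0.0137] tcp standoff [0.4954 0.0164]
0 push [0.5366 0.0023] tcp(11 off) [0.5257 0.0029] tcp standoff [0.5047 0.0039]
gap [0.6014 0.0941] pin pt 0.4
```

Measurements check out:
- The hinge projects to (264,193), which is where the pin appears.
- The spacer top is at z ≈ 0.071–0.074, against an expected 0.074.
- The white tile centre is at z = 0.037, against 0.038.
- The strip is 59.6 mm off the tile centre.

I start with the gate.

>>> jog_arm(rows="0.2 -0.23 0 0 0 -0.04 0; 0.2 -0.23 0 0 0 -0.04 0; 0.2 -0.23 0 0 0 -0.04 0; 0.2 -0.23 0 0 0 -0.04 0; 0.2 -0.23 0 0 0 -0.04 0; 0.284 -0.593 0 0 0 -0.083 0; 0.284 -0.593 0 0 0 -0.083 0; 0.284 -0.593 0 0 0 -0.083 0; 0.284 -0.593 0 0 0 -0.083 0; 0.284 -0.593 0 0 0 -0.083 0; 0.284 -0.593 0 0 0 -0.083 0; 0.284 -0.593 0 0 0 -0.083 0; 0.284 -0.593 -0.1 0 0 -0.083 0; 0.284 -0.593 -0.1 0 0 -0.083 0; 0.284 -0.593 -0.1 0 0 -0.083 0; 0.284 -0.593 -0.1 0 0 -0.083 0", squeeze=40)

```text
t: 2.4
position: [0.463, 0.0589, 0.1516]
ee_rot: [179.9, 0.1, 159.8]
force: [0.1, 0.1, 1.0]
gripper_width: 0.0001
grasp_force: 0.0
```

>>> jog_arm(rows="0 0 -0.06 0 0 0 0; 0 0 -0.113 0 0 0 0; 0 0 -0.113 0 0 0 0; 0 0 -0.113 0 0 0 0; 0.02 -0.005 -0.113 0 0 0 0; 0.031 -0.008 -0.113 0 0 0 0; 0.034 -0.015 -0.113 0 0 0.03 0; 0.038 -0.021 -0.113 0 0 0.06 0; 0.042 -0.027 -0.113 0 0 0.1 0; 0.046 -0.033 -0.113 0 0 0.136 0; 0.05 -0.038 -0.113 0 0 0.175 0; 0.054 -0.044 -0.113 0 0 0.213 0; 0.057 -0.047 -0.113 0 0 0.24 0; 0.06 -0.05 -0.113 0 0 0.265 0; 0.062 -0.053 -0.113 0 0 0.28 0; 0.064 -0.055 -0.113 0 0 0.29 0; 0.065 -0.055 -0.113 0 0 0.29 0; 0.066 -0.055 -0.113 0 0 0.29 0; 0.066 -0.055 -0.113 0 0 0.29 0")

```text
t: 4.78
position: [0.5262, 0.003, 0.037]
ee_rot: [-180.0, -0.2, 177.1]
force: [-5.2, -1.6, 3.7]
gripper_width: -0.0002
grasp_force: 2.8
```

Run:
```python
from h import *
t,s=cam("top"),cam("side"); print(robot.sense()["force"])
cv2.imwrite("pics/c3.png",np.hstack([crop(t["image"],(245,180,351,290),(400,415)),crop(s["image"],(230,220,370,365),(400,415))]))
```

```text
[-5.35687923 -1.10654286  2.94786911]
```

View pics/c3.png

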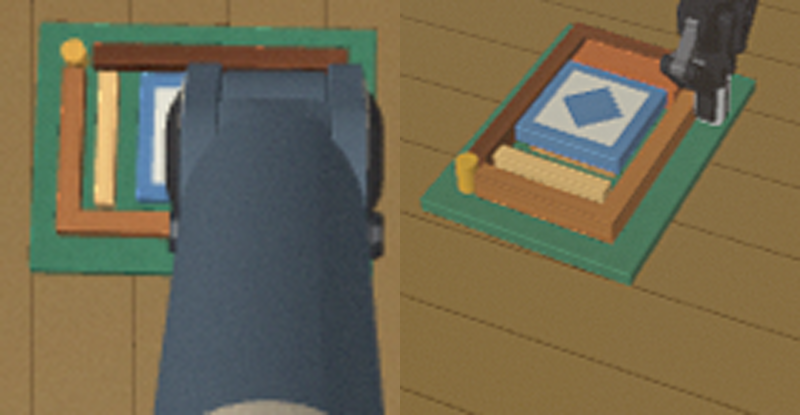

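The gate now looks parallel to the board; in the side crop its near wall runs (610,235) to (700,110). I push a bit further to find the stop.

>>> jog_arm(rows="0.002 0 0 0 0 0 0; 0.004 0 0 0 0 0 0; 0.006 0 0 0 0 0 0; 0.006 0 0 0 0 0 0; 0.006 0 0 0 0 0 0")

```text
t: 5.5
position: [0.5265, 0.0032, 0.0361]
ee_rot: [-180.0, -0.9, 177.1]
force: [-16.0, -0.2, 12.5]
gripper_width: -0.0001
grasp_force: 8.1
```

Stop reached: 16 N with no further motion. I retreat and go over the spacer.

>>> jog_arm(rows="-0.03 0 0 0 0 0 0; -0.05 0 0 0 0 0 0; -0.05 0 0.06 0 0 0 0; -0.05 0 0.12 0 0 0 0; -0.05 0 0.163 0 0 0 0.5; 0.007 -0.275 0.163 0 0 -0.238 0.5; 0.007 -0.275 0.163 0 0 -0.238 0.5; 0.007 -0.275 0.163 0 0 -0.238 0.5; 0.007 -0.275 0.163 0 0 -0.238 0.5; 0.007 -0.275 0.163 0 0 -0.238 0.5; 0.007 -0.275 0.163 0 0 -0.238 0.5; 0.007 -0.275 0.163 0 0 -0.238 0.5; 0.007 -0.275 0.163 0 0 -0.238 0.5; 0.007 -0.275 0.163 0 0 -0.238 0.5")

```text
t: 7.25
position: [0.5413, -0.2706, 0.2005]
ee_rot: [180.0, 0.0, 163.0]
force: [-0.0, -0.3, 0.0]
gripper_width: 0.0428
grasp_force: 0.0
```

Run:
```python
from h import *
t,s=cam("top"),cam("side"); print(robot.sense()["position"],robot.sense()["gripper_width"])
cv2.imwrite("pics/c4.png",np.hstack([crop(t["image"],(245,180,351,270),(400,340)),crop(s["image"],(320,80,440,230),(320,400))[:340]]))
```

```text
[ 0.54113661 -0.27109141  0.20050925] 0.042900161938502594
```

View pics/c4.png

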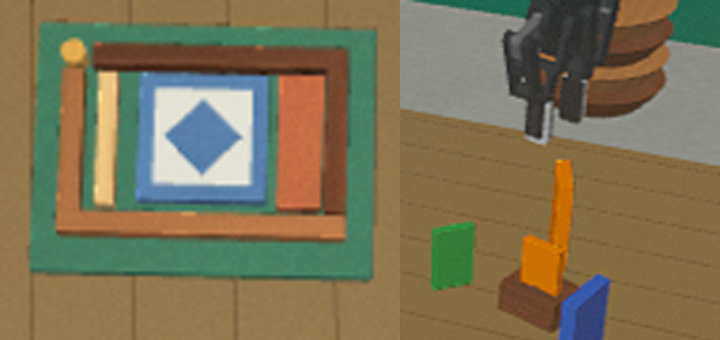

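The frame is shut: near wall and right wall meet at crop (345,230). The gripper is over the spacer. I descend, grip and lift.

>>> jog_arm(rows="0 0 -0.05 0 0 0 0.5; 0 0 -0.09 0 0 0 0.5; 0 0 -0.12 0 0 0 0.5; 0 0 -0.137 0 0 0 0.5; 0 0 -0.137 0 0 0 0.5; 0 0 -0.137 0 0 0 0.5; 0 0 -0.137 0 0 0 0; 0 0 -0.137 0 0 0 0; 0 0 -0.137 0 0 0 0; 0 0 -0.137 0 0 0 0; 0 0 -0.137 0 0 0 0; 0 0 -0.137 0 0 0 0", squeeze=40)

```text
t: 8.85
position: [0.5416, -0.2722, 0.0644]
ee_rot: [180.0, 0.1, 162.8]
force: [-0.2, 1.0, 6.1]
gripper_width: 0.0094
grasp_force: 41.1
```

>>> jog_arm(rows="0 0 0.01 0 0 0 0; 0 0 0.03 0 0 0 0; 0 0 0.06 0 0 0 0; 0 0 0.1 0 0 0 0; 0 0 0.137 0 0 0 0; 0 0 0.137 0 0 0 0; 0 0 0.137 0 0 0 0")

```text
t: 9.72
position: [0.5405, -0.2715, 0.2005]
ee_rot: [180.0, -0.0, 162.9]
force: [-0.2, 0.2, -0.7]
gripper_width: 0.0093
grasp_force: 40.3
```

Spacer held, width 9.3 mm and 40 N. I carry it above the gap.

>>> jog_arm(rows="0.06 0.366 0 0 0 0.238 0; 0.06 0.366 0 0 0 0.238 0; 0.06 0.366 0 0 0 0.238 0; 0.06 0.366 0 0 0 0.238 0; 0.06 0.366 0 0 0 0.238 0; 0.06 0.366 0 0 0 0.238 0; 0.06 0.366 0 0 0 0.238 0; 0.06 0.366 0 0 0 0.238 0; 0.06 0.366 -0.05 0 0 0.238 0; 0.06 0.366 -0.09 0 0 0.238 0; 0.06 0.366 -0.09 0 0 0.238 0; 0.06 0.366 -0.09 0 0 0.238 0; 0.06 0.366 -0.09 0 0 0.238 0")

```text
t: 11.35
position: [0.6023, 0.0938, 0.1124]
ee_rot: [179.9, 0.2, 177.1]
force: [-0.2, 0.7, -1.1]
gripper_width: 0.0091
grasp_force: 40.2
```

Run:
```python
from h import *
t,s=cam("top"),cam("side"); p=robot.sense()["position"]; print(p)
a=crop(s["image"],(230,190,350,310),(600,600)); 
cv2.imwrite("pics/c5.png",np.hstack([a,crop(t["image"],(265,190,305,310),(200,600))]))
b=p-[0,0,.055]; ps=np.radians(-2.9); ex=np.array([np.cos(ps),np.sin(ps),0]); ey=np.array([-np.sin(ps),np.cos(ps),0])
P=[b+ex*i*.02+ey*j*.005+[0,0,.004] for i in(-1,1) for j in(-1,1)]
print("expected crop px of bottom(+4mm) corners:",((proj(s,P)-[230,190]+.5)*5-.5).round(1).tolist())
O=np.array([.599,.0472,0]); print("gap edges",((proj(s,[O+ex*x+ey*y+[0,0,z] for x in(-.04,.04) for y,z in((.04,.038),(.054,.032))])-[230,190]+.5)*5-.5).round(1).tolist())
```

```text
[0.60185654 0.09413402 0.11199365]
expected crop px of bottom(+4mm) corners: [[327.5, 372.0], [315.1, 388.2], [235.3, 341.8], [222.4, 357.5]]
gap edges [[379.3, 428.7], [363.0, 463.2], [197.9, 368.1], [181.0, 401.2]]
```

View pics/c5.png

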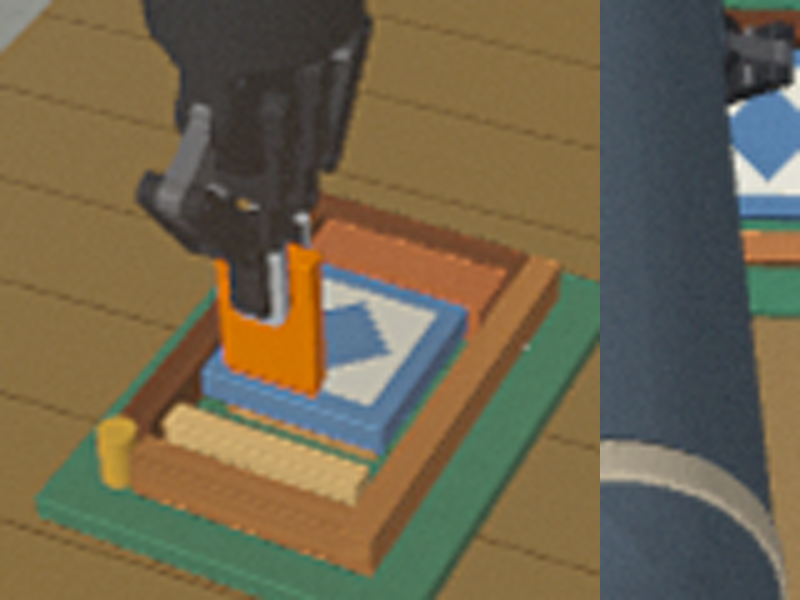

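The view agrees with the prediction: the spacer's bottom corners are at crop (322,391) and (225,360), and the gap runs between the tile edge (377,430) and the strip (366,465). I descend gently.

>>> jog_arm(rows="0 0 -0.01 0 0 0 0; 0 0 -0.016 0 0 0 0; 0 0 -0.02 0 0 0 0; 0 0 -0.023 0 0 0 0; 0 0 -0.026 0 0 0 0; 0 0 -0.026 0 0 0 0; 0 0 -0.026 0 0 0 0")

```text
t: 12.32
position: [0.601, 0.0942, 0.0844]
ee_rot: [180.0, 0.0, 177.1]
force: [-0.4, 0.5, 0.2]
gripper_width: 0.0091
grasp_force: 40.2
```

>>> jog_arm(rows="0 0 -0.004 0 0 0 0; 0 0 -0.008 0 0 0 0; 0 0 -0.011 0 0 0 0; 0 0 -0.013 0 0 0 0; 0 0 -0.015 0 0 0 0; 0 0 -0.016 0 0 0 0; 0 0 -0.017 0 0 0 0; 0 0 -0.018 0 0 0 0; 0 0 -0.018 0 0 0 0; 0 0 -0.018 0 0 0 0")

```text
t: 13.58
position: [0.601, 0.0941, 0.0683]
ee_rot: [180.0, -0.0, 177.1]
force: [-4.9, 0.2, 12.0]
gripper_width: 0.0097
grasp_force: 42.3
```

Bottomed at the expected height (TCP 0.0683, 12 N). I release, lift, shift over the tile and close the fingers.

>>> jog_arm(rows="0 0 0.001 0 0 0 0.25; 0 0 0.001 0 0 0 0.25; 0 0 0.001 0 0 0 0.25; 0 0 0.01 0 0 0 0.25; 0 0 0.03 0 0 0 0.25; 0 0 0.07 0 0 0 0.25; 0 0 0.12 0 0 0 0; -0.002 -0.047 0.12 0 0 0 0; -0.002 -0.047 0.12 0 0 0 0; -0.002 -0.047 0.12 0 0 0 0; -0.002 -0.047 0.12 0 0 0 0")

```text
t: 14.95
position: [0.5988, 0.0484, 0.1861]
ee_rot: [180.0, -0.0, 177.2]
force: [0.2, 0.1, 0.8]
gripper_width: -0.0002
grasp_force: 0.0
```

Run:
```python
from h import *
s=cam("side"); st=robot.sense(); print(st["position"],st["force"],st["gripper_width"])
cv2.imwrite("pics/c6.png",crop(s["image"],(230,180,360,310),(600,600)))
```

```text
[0.59876324 0.04842464 0.18601232] [-0.40038362  0.26617866 -0.05798495] -8.549325453395083e-05
```

View pics/c6.png

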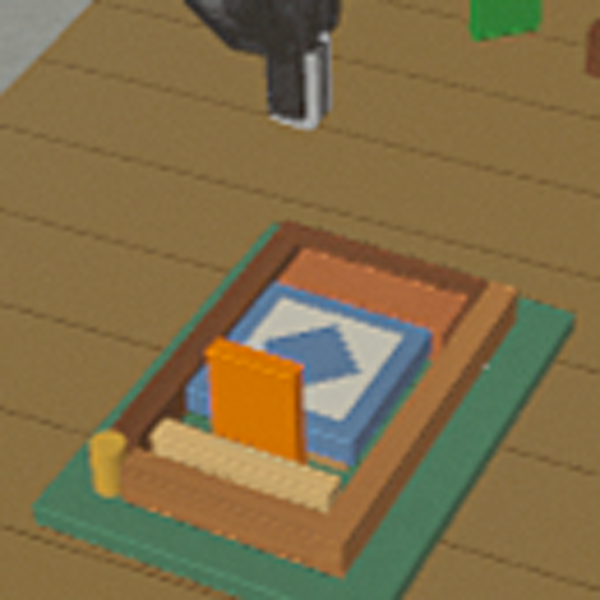

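The spacer stands upright between tile and strip, at crop (255,400), and the frame is still shut. I press the tile, slightly off centre away from the spacer for gripper clearance.

>>> jog_arm(rows="0 -0.012 -0.05 0 0 0 0; 0 -0.012 -0.09 0 0 0 0; 0 -0.012 -0.115 0 0 0 0; 0 -0.012 -0.122 0 0 0 0; 0 -0.012 -0.125 0 0 0 0; 0 -0.012 -0.127 0 0 0 0; 0 -0.012 -0.129 0 0 0 0; 0 -0.012 -0.131 0 0 0 0; 0 -0.012 -0.133 0 0 0 0; 0 -0.012 -0.135 0 0 0 0; 0 -0.012 -0.136 0 0 0 0; 0 -0.012 -0.136 0 0 0 0; 0 -0.012 -0.136 0 0 0 0")

```text
t: 16.62
position: [0.5994, 0.0353, 0.052]
ee_rot: [180.0, 0.1, 177.1]
force: [-3.1, -0.2, 11.2]
gripper_width: -0.0002
grasp_force: 5.3
```

>>> jog_arm(rows="0 0 -0.001 0 0 0 0; 0 0 -0.002 0 0 0 0; 0 0 -0.003 0 0 0 0; 0 0 -0.004 0 0 0 0; 0 0 -0.004 0 0 0 0; 0 0 -0.004 0 0 0 0")

```text
t: 17.38
position: [0.5995, 0.0352, 0.0509]
ee_rot: [179.9, 0.1, 177.1]
force: [-11.0, 0.3, 29.8]
gripper_width: -0.0001
grasp_force: 15.2
```

On the firm stop: TCP 0.0509, against 0.051 expected, at 30 N. One last look.

Run:
```python
from h import *
s=cam("side"); st=robot.sense(); print(st["position"],st["force"])
cv2.imwrite("pics/c7.png",crop(s["image"],(230,180,360,310),(600,600)))
```

```text
[0.59956279 0.03518669 0.05091418] [-9.95924214  0.44594122 29.89500404]
```

View pics/c7.png

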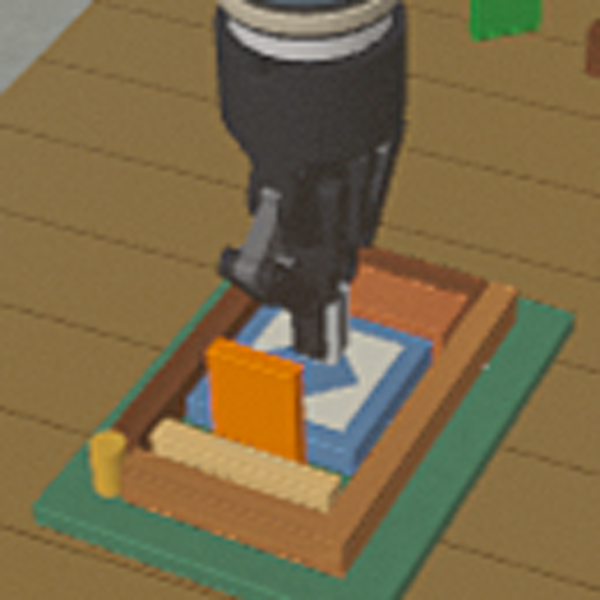

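The tile is down under the fingertips at crop (320,350), the spacer is still standing at (255,400), and the frame is shut. Handing in.

```bash
python3 -c "
from workcell import robot
print(robot.hand_in())"
```

```text
the job is handed in; nothing more can be done
None
```

The job is handed in at about 17 s: frame shut on its stop, spacer standing fully down in the gap by the thin strip, and tile held flush at about 30 N; the hand-in returned no verdict.

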